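# Stage two instrument cases in the sloping rack

## Robot

A 6-joint arm with a two-finger parallel gripper is mounted at the origin on the work surface. World frame = base frame: x ahead of the robot, y to its left, z up, the work surface at z = 0. Lengths are in m, angles in rad, forces in N, time in s.
With the tool pointing down it reaches from about 0.375 to 0.975 m from the base axis. Payload 3.8 kg.
Tool frame: the origin (TCP) lies between the finger pads; the fingertips stand 17 mm ahead of it and the grasp point (between the pads) lies 2 mm behind it; z points along the fingers, y is the line along which they close (so a half turn about z gives the same grasp; the last joint's range is limited). The gripper opens to 85 mm and grips with 20 to 120 N. Pads are 22 mm wide; open, the fingers measure 114 mm over their backs; the gripper's body (76 mm by 85 mm) begins 54 mm behind the grasp point. The pads swing forward as they close: fully open they stand 13 mm farther back than shut.
Start: joints at [-1.373, 0.264, 1.604, -0, 1.274, -0.037], TCP at [0.157, -0.656, 0.248] pointing down, gripper open.
Joint ranges: [-2.63, 2.63], [-0.94, 2.18], [0.31, 2.57], [-1.31, 4.45], [0, 2.66], [-2.55, 2.55]. Speed limits (rad/s): [2.57, 2.57, 3.14, 3.14, 3.14, 3.14].

## Interface

Orientations are given as a rotation vector (axis times angle).
In Python, from workcell import bot gives the robot as it stands.
- The arm moves only by the tool play_rows, never from a script. Its argument "steps" is one flat list of numbers, 4 for each row, row after row: the shift along the tool's x, y, z in m, then the turn about the tool's z in rad. A call has 1 to 10 rows; each row is the pose to reach, as a shift and turn from the pose commanded when the call began, along the tool's axes at that moment; what a row does not reach only later rows make up. A row lasts 1/8 s, in which the tool goes at most 62.5 mm and 10.7 degrees, less where a joint would pass 70% of its speed; a pose out of reach is approached as far as the arm can. A call with a gripper value outside its range is refused whole. "jaw" is the closure in counts, from 0 (fully open) to 255 (shut), set as the call begins (left out, the last holds). The fingers move at their own pace and stop on an object; "grip_force" is the grip in N (left out, the last holds). Time passes only in rows, so rows that repeat a pose let the fingers close. It gives the time, the measured TCP pose, the force, the opening and the grip force at its end, in the units of the state.
- bot.read_state(): the state, without advancing time (a new reading comes with each control period).
- bot.read_camera(name): name is "scene" or "top" or "wrist"; returns a dict with "pixels" (480x640x3 uint8, blue, green, red), "mtx" (3x3 intrinsics, pixels), "dist" ([k1, k2, p1, p2, k3] as OpenCV has them; the pictures are not rectified), "R" (3x3) and "t" (3): a world point X has camera coordinates R X + t. Camera axes: x right, y down, z forward; pixel columns grow to the right and rows downward; lengths in m; the calibration is good to about 2 mm. A picture is of the moment at which its call begins. There is no depth.
- bot.finish_job(): hands the job in; it is judged then, once.
The state is a dict: "time": time; "q": joint angles; "joint_vel": joint speeds; "joint_torque": joint torques, N m; "tool_pos": TCP position; "tcp_rot": TCP orientation; "wrist_force": force on the tool from outside, world axes, zero at the start; "torque": the same for the moment, N m; "width": opening from 0.0 (shut) to 1.0 (fully open); "grip_force": force on a finger pad.
Only numpy, scipy, OpenCV 4.12 (cv2) and the standard library are available. Lean on these libraries where they do the work, as an engineer would, in place of code of your own. Each camera call takes 0.05 s, during which the arm holds its last target. There are 200 camera calls.

## Task

Lay both instrument cases in the sloping rack beside the height gauge: the cream case from the bench goes near the middle of the rack's floor, and the maroon case, which you take out of the bin by raising its self-closing clear flap, goes flat on top of it, centred across it. Each case lies squarely, its long side up the slope and its lower end pushed back against the rack's backstop; keep the cases right way up, leave the flap shut, and do not disturb the other things on the bench.

Things in the scene. Friction and masses are not known exactly. Their poses are not given: they have to be found in the camera images.
- cream_case_mid (a point): Centre of the loose cream instrument case: a rigid box 130 (its x) x 56 (its y) x 50 (its z, up) mm, about 0.45 kg, with a black seam line round it. It starts lying flat on the bench.
- maroon_case_mid (a point): Centre of the loose maroon instrument case: a rigid box 110 (its x) x 50 (its y) x 46 (its z, up) mm, about 0.35 kg. It starts inside the bin on its sloping floor: z leans 25 degrees from vertical towards the bin's front (-x of the bin), x points up the slope, the lower end is at a 30 mm high stop.
- bin: Fixed cream bin, 220 x 220 mm, walls 8 mm; origin: centre of its underside; front (-x) faces the middle of the bench. Front wall (outer face x = -100 mm) and front 2/3 of the sides 75 mm high; far wall (outer face x = 110) and rear 60 mm of the sides 118 mm. Floor rises to +x at 25 degrees, 200 mm wide, from a 30 mm high stop with foot at x = -62, z = 22. Shut flap: 43 mm slot over the front wall.
- flap_hinge (a point): Middle of the flap's hinge axis (at x = 110 mm, z = 118 mm of the bin; the axis runs along the bin's y). Axes as the bin's.
- flap_edge (a point): Middle of the underside of the flap's free front edge (red strip), 220 mm from the hinge axis; its axes turn with the flap (as the bin's when shut). The flap is a clear plate 216 mm wide, 6 mm thick (8 mm at the strip), about 0.15 kg; shut, it is level and its underside 118 mm above the bench, and it overhangs the front wall by 10 mm.
- flap (a joint): Opening angle of the flap in rad: 0 shut (level), 1.5 fully up (stop, still short of vertical). Gravity always closes it: a damped hinge lets it sink from fully up to shut in about 3 s (the first half radian takes about 2 s). It will rest on whatever is under it without harm.
- rack_bed: Fixed rack's bed, sloping 25 degrees. Origin: middle of the line where floor meets backstop, at the low end, towards the middle of the bench, 30 mm above the bench; x up the slope, y across, z square to the floor (leaning to the low end). Aluminium floor 160 (x) x 160 mm (y), open at sides and top; backstop 75 mm high along z, 6 mm thick, face at x = 0.
- gauge: Fixed height gauge with cream base 120 x 110 mm, maroon table and a chrome column; about 485 mm tall; origin under the centre of its base. It stands between the bin (left) and the rack (right), farther from the robot.
- adapter: Loose black power adapter brick, 90 (x) x 45 x 30 mm, on the bench between the cream case and the gauge; origin under its centre. Leave alone.
- bottle: Loose blue bottle, 60 mm across, 160 mm tall; origin under its centre. Leave alone.
- mug: Loose white mug, 76 mm across, 90 mm tall; origin under its centre. Leave alone.
Mind the look-alikes: they are no part of the job. There is more than one size of the part that bears cream_case_mid; the job needs the middle-sized.

How it is judged:
On the way, in this order (a step that is already met when the one before it is completed fails the run):
1. the bin's flap is raised by at least 0.6 rad (value of joint flap above 0.6 rad), for 0.2 s.
2. the maroon case is lifted out: its centre more than 120 mm above the bin's underside (z of maroon_case_mid in the frame of bin above 0.12 m), for 0.1 s.
At the end, for the whole second after the job is handed in: Cream case flat on the rack's floor (6 mm, 0.1 rad), within 45 mm of its middle line; maroon case flat on it, within 20 mm of its middle line; each within 0.15 rad of the slope's direction, lower end within 10 mm of the backstop; flap shut (under 0.05 rad) (x of cream_case_mid in the frame of rack_bed between 0.058 and 0.075 m and y of cream_case_mid in the frame of rack_bed between -0.045 and 0.045 m and z of cream_case_mid in the frame of rack_bed between 0.019 and 0.031 m and angle between the x axis of each of cream_case_mid, maroon_case_mid and the x axis of rack_bed, either way round below 0.15 rad and angle between the z axis of each of cream_case_mid, maroon_case_mid and the z axis of rack_bed, either way round below 0.1 rad and x of maroon_case_mid in the frame of rack_bed between 0.048 and 0.065 m and y of maroon_case_mid in the frame of cream_case_mid between -0.02 and 0.02 m and z of maroon_case_mid in the frame of rack_bed between 0.066 and 0.08 m and value of joint flap below 0.05 rad); the robot touches nothing.
It fails at once if the adapter, bottle or mug is moved more than 30 mm (distance of any of adapter, bottle, mug from where it was at the start of the episode above 0.03 m).
It fails at once if a case is tipped more than 60 degrees from upright (angle between any of cream_case_mid, maroon_case_mid's own z axis and vertical above 1.05 rad).
It also fails if it takes over 69 s, if anything falls off the work surface, if the arm or the gripper's body presses on something with over 40 N, if the wrist force passes 120 N, or if a joint passes its speed limit or range.

## Working session

There is one attempt and no reset: what is moved stays moved. The work goes in short steps, Python scripts to look and compute and a tool call to move; the robot and the scene stay as the last step left them, time stands still between calls to the robot, and variables do not carry over. Pictures are saved under pics/ and viewed, at most 10 in all, crops included, and the job is handed in when it is done.

Besides the shell and the picture viewer there is one more tool, called after "Call:" by a JSON object that holds its "method" and its "body", one argument or row to a line. play_rows: Moves the arm, as the interface text tells. Its arguments: {"type":"object","properties":{"steps":{"type":"array"},"jaw":{"type":"number"},"grip_force":{"type":"number"}},"required":["steps"]}

```bash
mkdir -p pics; ls
cat > h.py <<'E'
from workcell import bot
import numpy as np, cv2
from scipy.spatial.transform import Rotation as Ro
def ray(c,uv):
    p=cv2.undistortPoints(np.array(uv,float).reshape(-1,1,2),c["mtx"],np.array(c["dist"],float)).reshape(-1,2)
    d=np.c_[p,np.ones(len(p))]@np.array(c["R"]); o=-np.array(c["R"]).T@np.array(c["t"]); return o,d
def onz(c,uv,z):
    o,d=ray(c,uv); return o+d*((z-o[2])/d[:,2])[:,None]
def tri(c1,u1,c2,u2):
    P=[]
    o1,d1=ray(c1,u1);o2,d2=ray(c2,u2)
    for a,b in zip(d1,d2):
        A=np.c_[a,-b]; s=np.linalg.lstsq(A,o2-o1,rcond=None)[0]; p,q=o1+a*s[0],o2+b*s[1]; P.append(np.r_[(p+q)/2,np.linalg.norm(p-q)])
    return np.array(P)
def proj(c,X):
    return cv2.projectPoints(np.array(X,float).reshape(-1,3),cv2.Rodrigues(np.array(c["R"]))[0],np.array(c["t"],float),c["mtx"],np.array(c["dist"],float))[0].reshape(-1,2)
def snap(n,f):
    c=bot.read_camera(n); cv2.imwrite("pics/"+f+".png",c["pixels"]); np.save("pics/"+f+".npy",c,allow_pickle=True); return c
def load(f): return np.load("pics/"+f+".npy",allow_pickle=True).item()
E
python3 - <<'E'
from h import *
for n in("scene","top"):
    c=snap(n,n+"0"); print(n,-np.array(c["R"]).T@c["t"],np.round(c["R"],2).tolist())
print(bot.read_state())
E
```

```text
pics
scene [ 0.33677732 -1.12630533  1.09299023] [[0.99, -0.13, 0.02], [-0.07, -0.66, -0.75], [0.11, 0.74, -0.66]]
top [ 0.35639644 -0.01207088  1.64105528] [[-0.03, -1.0, -0.0], [-1.0, 0.03, -0.07], [0.07, 0.0, -1.0]]
{'time': 0.1, 'q': array([-1.37289307e+00,  2.64674399e-01,  1.60527068e+00,  4.14055668e-05,
        1.27372986e+00, -3.69101188e-02]), 'joint_vel': array([-5.61583267e-05, -1.93757408e-03, -2.77795440e-03,  1.22117799e-03,
        1.38032607e-04,  4.79143042e-04]), 'joint_torque': array([ 3.89918114e-04, -5.16706932e+01, -3.68591344e+01, -6.14919213e-05,
        6.28668669e-03, -9.03015859e-06]), 'tool_pos': array([ 0.15692283, -0.65583729,  0.24707086]), 'tcp_rot': array([-3.11790296e+00, -3.67734740e-01,  2.00904130e-04]), 'wrist_force': array([ 0.67195902, -0.51521676, -0.36292141]), 'torque': array([ 0.04645121,  0.02446815, -0.03847658]), 'grip_force': 0.0, 'width': 1.0037040064407226}
```

View pics/scene0.png

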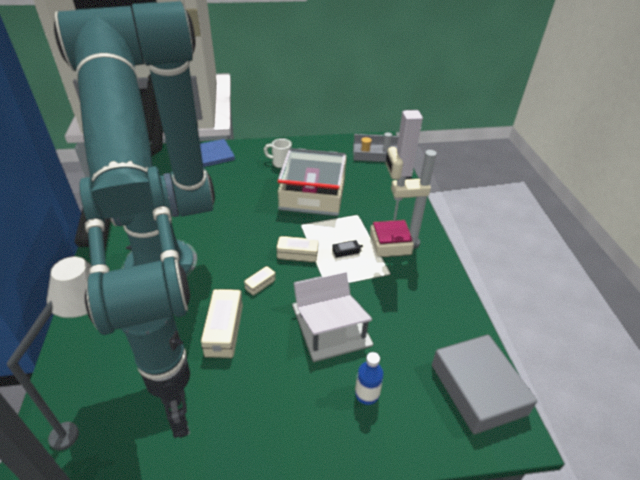

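View pics/top0.png

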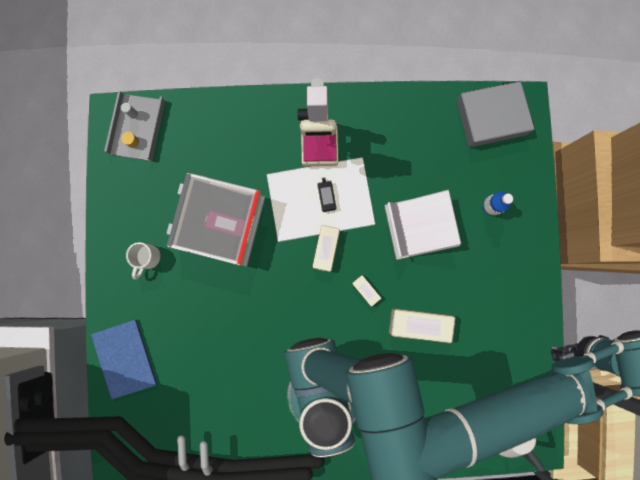

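The scene camera shows three cream cases, and the middle-sized one is at (298,249). The bin is at (313,183) with its red flap edge, and the rack at (333,315) with its backstop to the left. In the top view the same three sit at (327,248), (220,222) and (423,225). Next I'll zoom in and measure.

Run:
```python
from h import *
t=load("top0");s=load("scene0")
a=cv2.resize(t["pixels"][165:275,160:470],None,fx=2.58,fy=2.58,interpolation=cv2.INTER_CUBIC)
b=cv2.resize(s["pixels"][140:230,265:360],None,fx=3.3,fy=3.3,interpolation=cv2.INTER_CUBIC)
d=cv2.resize(s["pixels"][230:360,265:405],None,fx=2.3,fy=2.3,interpolation=cv2.INTER_CUBIC)
o=np.zeros((600,800,3),np.uint8);o[:a.shape[0],:a.shape[1]]=a;o[290:290+b.shape[0],:b.shape[1]]=b;o[290:290+d.shape[0],400:400+d.shape[1]]=d
cv2.imwrite("pics/c1.png",o)
# cream mask in top
hsv=cv2.cvtColor(t["pixels"],cv2.COLOR_BGR2HSV)
for nm,m in(("cream",cv2.inRange(hsv,(18,25,120),(40,140,255))),("red",cv2.inRange(hsv,(0,150,120),(8,255,255))),("maroon",cv2.inRange(hsv,(160,60,40),(180,255,255)))):
    for k in cv2.findContours(m,cv2.RETR_EXTERNAL,cv2.CHAIN_APPROX_NONE)[0]:
        if cv2.contourArea(k)>100:
            r=cv2.minAreaRect(k);bx=cv2.boxPoints(r); print(nm,np.round(r[0]),np.round(bx).tolist())
            z={"cream":.05,"red":.124,"maroon":.1}[nm]; print(onz(t,bx,z)[:,:2].round(3).tolist())
print(onz(t,[[386,202],[396,258]],0.1))
```

```text
cream [573. 451.] [[551.0, 423.0], [595.0, 423.0], [595.0, 479.0], [551.0, 479.0]]
[[-0.105, -0.684], [-0.118, -0.83], [-0.3, -0.835], [-0.283, -0.685]]
cream [618. 442.] [[599.0, 479.0], [601.0, 404.0], [636.0, 405.0], [634.0, 480.0]]
[[-0.302, -0.848], [-0.059, -0.85], [-0.074, -0.975], [-0.323, -0.977]]
cream [604. 378.] [[586.0, 381.0], [590.0, 367.0], [622.0, 375.0], [619.0, 389.0]]
[[0.015, -0.801], [0.058, -0.813], [0.027, -0.924], [-0.018, -0.912]]
cream [422. 326.] [[389.0, 335.0], [392.0, 308.0], [455.0, 316.0], [452.0, 343.0]]
[[0.184, -0.192], [0.264, -0.205], [0.234, -0.392], [0.154, -0.379]]
cream [366. 290.] [[351.0, 283.0], [362.0, 274.0], [381.0, 298.0], [371.0, 307.0]]
[[0.341, -0.086], [0.366, -0.117], [0.295, -0.173], [0.27, -0.142]]
cream [326. 248.] [[312.0, 268.0], [321.0, 225.0], [339.0, 228.0], [330.0, 272.0]]
[[0.389, 0.029], [0.517, -0.001], [0.504, -0.056], [0.376, -0.025]]
cream [616. 195.] [[594.0, 131.0], [633.0, 129.0], [639.0, 260.0], [600.0, 262.0]]
[[0.793, -0.87], [0.802, -1.012], [0.381, -0.997], [0.38, -0.86]]
cream [319. 141.] [[299.0, 117.0], [335.0, 115.0], [338.0, 166.0], [302.0, 168.0]]
[[0.848, 0.056], [0.851, -0.053], [0.692, -0.057], [0.689, 0.051]]
red [248. 227.] [[237.0, 263.0], [256.0, 190.0], [260.0, 191.0], [240.0, 264.0]]
[[0.407, 0.24], [0.613, 0.182], [0.609, 0.171], [0.404, 0.229]]
maroon [224. 223.] [[205.0, 226.0], [209.0, 211.0], [244.0, 221.0], [240.0, 235.0]]
[[0.517, 0.333], [0.559, 0.321], [0.528, 0.222], [0.487, 0.234]]
maroon [319. 147.] [[302.0, 134.0], [335.0, 133.0], [336.0, 160.0], [303.0, 161.0]]
[[0.778, 0.046], [0.78, -0.049], [0.699, -0.05], [0.698, 0.045]]
[[ 0.57194362 -0.19086177  0.1       ]
 [ 0.40947276 -0.21393624  0.1       ]]
```

View pics/c1.png

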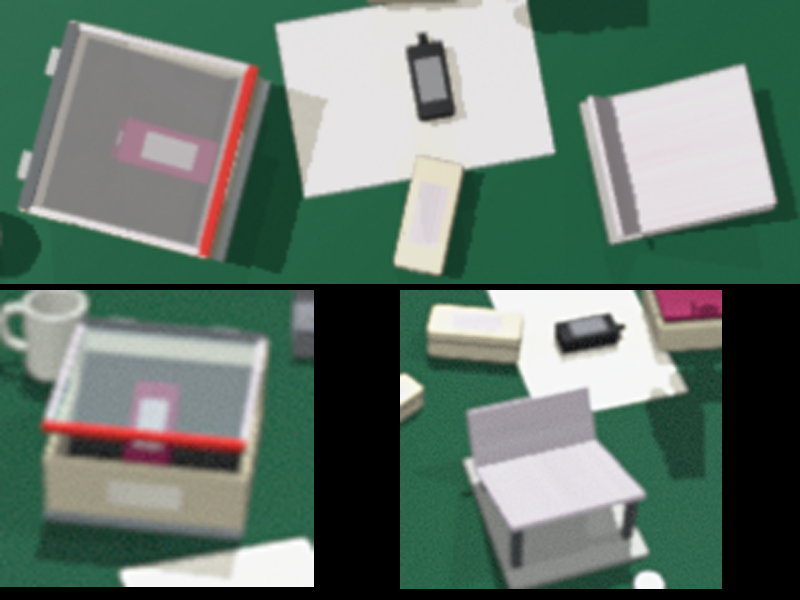

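The crop shows the flap edge in red, and the maroon case inside the bin at its front stop. The rack's floor/backstop line runs from about (397,203) to (408,256) in the top view, and its upper edge from (449,191) to (461,245).

Run:
```python
from h import *
t=load("top0");s=load("scene0")
lo=onz(t,[[397.2,202.6],[408,256]],.03); hi=onz(t,[[448.8,190.6],[460.8,244.5]],.0976)
print("lo",lo.round(4),"hi",hi.round(4), "width",np.linalg.norm(lo[0]-lo[1]),np.linalg.norm(hi[0]-hi[1]))
v=hi.mean(0)-lo.mean(0); print("yaw up",np.degrees(np.arctan2(v[1],v[0])),"len",np.linalg.norm(v), "edges yaw",[np.degrees(np.arctan2(*(e[1]-e[0])[1::-1]))+90 for e in(lo,hi)])
# scene check: rack upper corners crop: (640,495),(515,525) ; floor/backstop ends (597,442),(478,470)
f=lambda p:[265+(p[0]-400)/2.3,230+(p[1]-290)/2.3]
print("scene hi",onz(s,[f((642,494)),f((514,526))],.0976).round(4),"scene lo",onz(s,[f((597,442)),f((478,472))],.03).round(4))
# triangulate upper corners
print(tri(t,[[448.8,190.6],[460.8,244.5]],s,[f((642,494)),f((514,526))]).round(4))
# bin far top corners & strip in scene
g=lambda p:[265+p[0]/3.3,140+(p[1]-290)/3.3]
k=lambda p:[160+p[0]/2.58,165+p[1]/2.58]
print("hinge corners top",onz(t,[k((75,25)),k((25,210))],.118).round(4))
print("strip ends tri",tri(t,[k((252,68)),k((206,255))],s,[g((245,444)),g((45,427))]).round(4))
print("cream scene center",onz(s,[f((476,320))],.05))
# maroon label & body: top face plane pts
m=[[205,226],[209,211],[244,221],[240,235]]
for z in(.09,.115):print(onz(t,m,z).round(3).tolist())
```

```text
lo [[ 0.5791 -0.2329  0.03  ]
 [ 0.4169 -0.2595  0.03  ]] hi [[ 0.6016 -0.3767  0.0976]
 [ 0.4432 -0.4048  0.0976]] width 0.16439210501435153 0.16085690598904293
yaw up -80.39690249787405 len 0.16144645902159377 edges yaw [np.float64(-80.68096631366166), np.float64(-79.95123392063388)]
scene hi [[ 0.602  -0.3736  0.0976]
 [ 0.4505 -0.4007  0.0976]] scene lo [[ 0.5808 -0.2343  0.03  ]
 [ 0.4243 -0.2653  0.03  ]]
[[ 6.012e-01 -3.760e-01  1.008e-01  1.000e-04]
 [ 4.465e-01 -4.039e-01  1.021e-01  7.000e-03]]
hinge corners top [[0.6654 0.377  0.118 ]
 [0.4587 0.4346 0.118 ]]
strip ends tri [[0.6102 0.176  0.127  0.0033]
 [0.4049 0.2302 0.1259 0.0024]]
cream scene center [[ 0.44866803 -0.01040418  0.05      ]]
[[0.517, 0.337, 0.09], [0.561, 0.325, 0.09], [0.529, 0.222, 0.09], [0.488, 0.234, 0.09]]
[[0.515, 0.331, 0.115], [0.558, 0.319, 0.115], [0.526, 0.218, 0.115], [0.486, 0.23, 0.115]]
```

Call:
{"method": "play_rows", "body": {
  "steps": [0.431,-0.559,0.09,-2.674,0.431,-0.559,0.09,-2.674,0.431,-0.559,0.09,-2.674,0.431,-0.559,0.09,-2.674,0.431,-0.559,0.09,-2.674,0.431,-0.559,0.09,-2.674,0.431,-0.559,0.09,-2.674,0.431,-0.559,0.09,-2.674,0.431,-0.559,0.09,-2.674,0.431,-0.559,0.09,-2.674],
  "jaw": 0,
  "grip_force": 40
}}

```text
time: 1.35
tool_pos: [0.4113, -0.0889, 0.169]
tcp_rot: [1.541, 2.737, 0.0]
wrist_force: [0.4, -0.8, 0.2]
width: 1.0
grip_force: 0.0
```

```bash
cat >> h.py <<'E'
def st(goal=None,yaw=None):
    s=bot.read_state(); R=Ro.from_rotvec(s["tcp_rot"]).as_matrix(); y=np.degrees(np.arctan2(R[1,0],R[0,0]))
    print("t",round(s["time"],2),"pos",s["tool_pos"].round(4),"yaw",y.round(1),"tilt",R[2,2].round(4),"q",np.degrees(s["q"]).round(1),"F",s["wrist_force"].round(1),"w",round(s["width"],3),"g",round(s["grip_force"],1))
    if goal is not None:
        d=R.T@(np.array(goal)-s["tool_pos"]); w=0 if yaw is None else -np.radians((yaw-y+180)%360-180)
        print("shift",d.round(4),"turn",round(w,3))
E
python3 -c "
from h import *
st([.4465,-.012,.15],166.6)"
```

```text
t 1.35 pos [ 0.4113 -0.0889  0.169 ] yaw 121.2 tilt -1.0 q [-15.6  -9.5 126.4  -0.   63.1 -46.8] F [ 0.4 -0.8  0.2] w 1.0 g 0.0
shift [0.0476 0.07   0.019 ] turn -0.792
```

Call:
{"method": "play_rows", "body": {
  "steps": [0.0476,0.07,0.019,-0.2,0.0476,0.07,0.019,-0.4,0.0476,0.07,0.019,-0.6,0.0476,0.07,0.019,-0.792,0.0476,0.07,0.019,-0.792,0.0476,0.07,0.019,-0.792]
}}

```text
time: 2.1
tool_pos: [0.4462, -0.014, 0.1499]
tcp_rot: [-0.376, -3.118, 0.0]
wrist_force: [0.0, 0.4, -0.8]
width: 0.997
grip_force: 0.0
```

Run:
```python
from h import *
st([.4465,-.012,.035],166.6)
c=snap("wrist","w1")
hsv=cv2.cvtColor(c["pixels"],cv2.COLOR_BGR2HSV)
print("cam pos",(-np.array(c["R"]).T@c["t"]).round(3))
X=[[.4465,-.012,.05]]; print("proj",proj(c,X))
m=cv2.inRange(hsv,(18,25,120),(40,140,255))
for k in cv2.findContours(m,cv2.RETR_EXTERNAL,cv2.CHAIN_APPROX_NONE)[0]:
    if cv2.contourArea(k)>1000:
        bx=cv2.boxPoints(cv2.minAreaRect(k)); print(bx.round().tolist(),onz(c,bx,.05)[:,:2].round(4).tolist())
```

```text
t 2.1 pos [ 0.4462 -0.014   0.1499] yaw 166.2 tilt -1.0 q [ -5.   -5.1 124.7  -0.   60.4 -81.2] F [ 0.   0.4 -0.8] w 0.997 g 0.0
shift [1.000e-04 2.000e-03 1.149e-01] turn -0.006
cam pos [0.366 0.005 0.275]
proj [[326.17549527 245.45641421]]
[[279.0, 141.0], [370.0, 141.0], [370.0, 333.0], [279.0, 333.0]] [[0.3766, -0.0236], [0.3892, 0.0282], [0.5171, 0.0025], [0.502, -0.0593]]
[[-16.0, 50.0], [22.0, -3.0], [171.0, 102.0], [133.0, 155.0]] [[0.2951, -0.1631], [0.2774, -0.1319], [0.3419, -0.0771], [0.3643, -0.1092]]
```

View pics/w1.png

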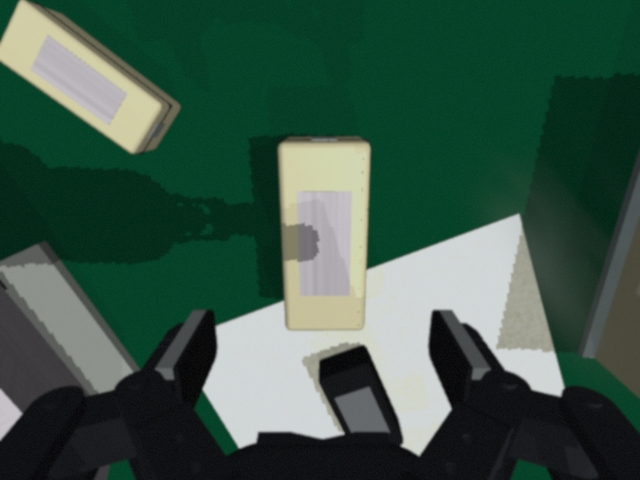

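The wrist view shows the middle cream case centred at (325,237), under the open fingers, with the adapter beyond its far end at (360,400). Alignment is good, so I'll descend and grip.

Call:
{"method": "play_rows", "body": {
  "steps": [0,0.001,0.06,0,0,0.001,0.1,0,0,0.001,0.115,0,0,0.001,0.115,0]
}}

```text
time: 2.65
tool_pos: [0.4462, -0.0131, 0.0347]
tcp_rot: [-0.376, -3.117, 0.0]
wrist_force: [0.3, -0.2, 0.7]
width: 0.999
grip_force: 0.0
```

Call:
{"method": "play_rows", "body": {
  "steps": [0,0,0,0,0,0,0,0,0,0,0,0,0,0,0,0,0,0,0,0,0,0,0,0],
  "jaw": 255,
  "grip_force": 30
}}

```text
time: 3.4
tool_pos: [0.4487, -0.0134, 0.0371]
tcp_rot: [0.375, 3.115, -0.0]
wrist_force: [-0.4, -1.2, 5.9]
width: 0.649
grip_force: 34.0
```

Call:
{"method": "play_rows", "body": {
  "steps": [0,0,-0.06,0,0,0,-0.12,0,0,0,-0.15,0,0,0,-0.15,0]
}}

```text
time: 3.9
tool_pos: [0.4485, -0.0132, 0.1876]
tcp_rot: [0.375, 3.113, 0.0]
wrist_force: [-0.2, 0.6, -6.2]
width: 0.651
grip_force: 38.9
```

Run:
```python
from h import *
u=np.array([np.cos(np.radians(-80.3)),np.sin(np.radians(-80.3)),0]);o=np.array([.4985,-.247,.03])
def bed(x,z,y=0): 
    s,c=np.sin(np.radians(25)),np.cos(np.radians(25)); return o+u*(x*c-z*s)+np.array([0,0,x*s+z*c])+np.array([-u[1],u[0],0])*y
g=bed(70,37) if 0 else bed(.07,.036); print("final tcp",g)
st(g+[0,0,.09],99.7)
```

```text
final tcp [ 0.50662579 -0.2945378   0.09221036]
t 3.9 pos [ 0.4485 -0.0132  0.1876] yaw 166.3 tilt -1.0 q [ -4.9  -7.4 122.5   0.   64.6 -81.1] F [-0.2  0.6 -6.2] w 0.651 g 38.9
shift [-0.1233 -0.2594  0.0059] turn 1.162
```

Call:
{"method": "play_rows", "body": {
  "steps": [-0.128,-0.2594,0.004,0.18,-0.128,-0.2594,0.004,0.36,-0.128,-0.2594,0.004,0.54,-0.128,-0.2594,0.004,0.72,-0.128,-0.2594,0.004,0.9,-0.128,-0.2594,0.004,1.08,-0.128,-0.2594,0.004,1.162,-0.128,-0.2594,0.004,1.162,-0.128,-0.2594,0.004,1.162]
}}

```text
time: 5.03
tool_pos: [0.5085, -0.2947, 0.179]
tcp_rot: [-2.022, -2.4, 0.001]
wrist_force: [-0.5, 0.1, -5.7]
width: 0.649
grip_force: 38.8
```

Run:
```python
from h import *
st([.5074,-.299,.127],99.7)
c=snap("wrist","w2")
print(proj(c,[[.579,-.233,.03],[.417,-.2595,.03],[.6016,-.3767,.0976],[.4432,-.4048,.0976]]).round())
```

```text
t 5.03 pos [ 0.5085 -0.2947  0.179 ] yaw 99.8 tilt -1.0 q [-32.5   8.9 106.9   0.   64.4 -42.3] F [-0.5  0.1 -5.7] w 0.649 g 38.8
shift [-0.0042 -0.0017  0.052 ] turn 0.001
[[433. 159.]
 [206. 157.]
 [438. 390.]
 [200. 390.]]
```

View pics/w2.png

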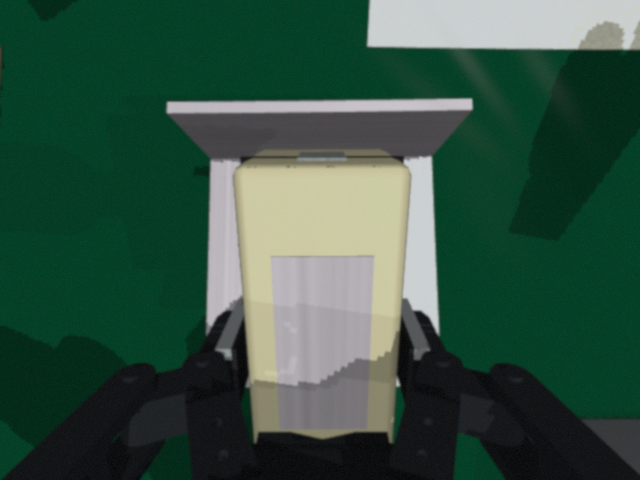

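The case is gripped and centred over the rack, and the floor/backstop line sits at row 158, as projected. I'll lower it with light grip.

Call:
{"method": "play_rows", "body": {
  "steps": [-0.004,-0.002,0.04,0,-0.004,-0.002,0.052,0,-0.004,-0.002,0.062,0,-0.004,-0.002,0.068,0,-0.004,-0.002,0.068,0],
  "grip_force": 20
}}

```text
time: 5.7
tool_pos: [0.5073, -0.2964, 0.1142]
tcp_rot: [-2.022, -2.396, -0.004]
wrist_force: [-4.1, 10.1, 2.3]
width: 0.653
grip_force: 40.9
```

Call:
{"method": "play_rows", "body": {
  "steps": [0,0,0.006,0,0,0,0.012,0,0,0,0.012,0]
}}

```text
time: 6.08
tool_pos: [0.5076, -0.2955, 0.1023]
tcp_rot: [-2.022, -2.396, -0.006]
wrist_force: [-4.7, 12.3, 3.6]
width: 0.648
grip_force: 43.9
```

```bash
python3 -c "
from h import *
st([.5074,-.299,.094],99.7)"
```

```text
t 6.08 pos [ 0.5076 -0.2955  0.1023] yaw 99.7 tilt -1.0 q [-32.8  13.5 110.4   0.3  56.5 -42.6] F [-4.7 12.3  3.6] w 0.648 g 43.9
shift [-0.0035 -0.0008  0.0082] turn -0.0
```

Call:
{"method": "play_rows", "body": {
  "steps": [0,0,0.005,0,0,0,0.01,0,0,0,0.01,0]
}}

```text
time: 6.45
tool_pos: [0.5083, -0.2964, 0.0927]
tcp_rot: [-2.023, -2.398, -0.005]
wrist_force: [-3.4, 13.3, 3.5]
width: 0.647
grip_force: 46.7
```

```bash
python3 -c "
from h import *
st([.5074,-.299,.094],99.7)
c=snap('wrist','w3'); s=snap('scene','s3')
o=np.zeros((480,800,3),np.uint8); o[:,:480]=cv2.resize(c['pixels'][:,80:560],(480,480)); o[:320,480:]=cv2.resize(s['pixels'][250:390,265:405],(320,320)); cv2.imwrite('pics/c3.png',o)"
```

```text
t 6.45 pos [ 0.5083 -0.2964  0.0927] yaw 99.7 tilt -1.0 q [-32.8  14.2 110.7   0.3  55.4 -42.7] F [-3.4 13.3  3.5] w 0.647 g 46.7
shift [-0.0024 -0.0014 -0.0013] turn 0.0
```

View pics/c3.png

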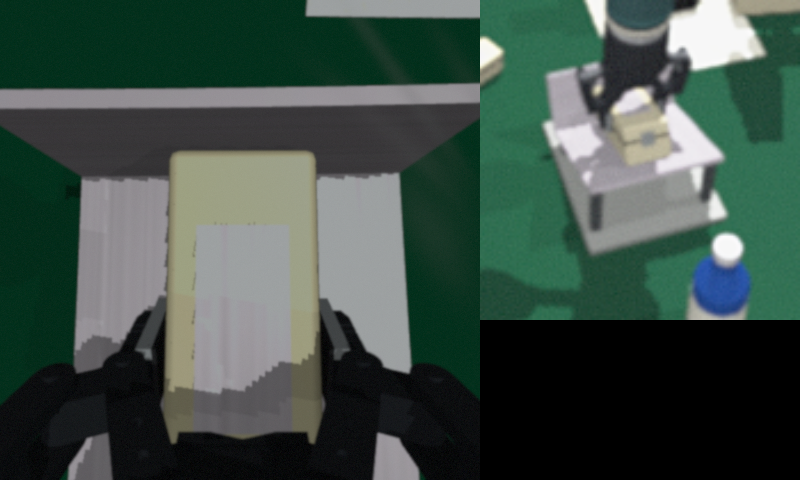

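The case lies tilted on the slope with its lower end at the backstop. I'll release, rise and check.

Call:
{"method": "play_rows", "body": {
  "steps": [0,0,0.002,0,0,0,0.002,0,0,0,0.002,0,0,0,0.002,0],
  "jaw": 0
}}

```text
time: 7.05
tool_pos: [0.5086, -0.3002, 0.0897]
tcp_rot: [2.026, 2.4, 0.0]
wrist_force: [0.2, -0.8, 0.4]
width: 1.003
grip_force: 0.0
```

Call:
{"method": "play_rows", "body": {
  "steps": [0,0,-0.06,0,0,0,-0.1,0,0,0,-0.1,0]
}}

```text
time: 7.42
tool_pos: [0.511, -0.3017, 0.1944]
tcp_rot: [2.02, 2.394, 0.002]
wrist_force: [-0.0, -0.3, -0.1]
width: 0.998
grip_force: 0.0
```

```bash
cat > rk.py <<'E'
from h import *
u=np.array([np.cos(np.radians(-80.3)),np.sin(np.radians(-80.3)),0]);o=np.array([.4985,-.247,.03])
S,C=np.sin(np.radians(25)),np.cos(np.radians(25))
ex=u*C+[0,0,S]; ez=-u*S+[0,0,C]; ey=np.cross(ez,ex)
def bed(x,y,z): return o+ex*x+ey*y+ez*z
def onbed(c,uv,z):
    p,d=ray(c,uv); k=((o+ez*z-p)@ez)/(d@ez); X=p+d*k[:,None]-o; return np.c_[X@ex,X@ey]
E
python3 - <<'E'
from rk import *
st()
c=snap("wrist","w4")
m=cv2.inRange(cv2.cvtColor(c["pixels"],cv2.COLOR_BGR2HSV),(18,25,120),(40,140,255))
for k in cv2.findContours(m,cv2.RETR_EXTERNAL,cv2.CHAIN_APPROX_NONE)[0]:
    if cv2.contourArea(k)>3000:
        bx=cv2.boxPoints(cv2.minAreaRect(k)); print(bx.round().tolist(),onbed(c,bx,.05).round(4).tolist())
E
```

```text
t 7.42 pos [ 0.511  -0.3017  0.1944] yaw 99.7 tilt -1.0 q [-33.    8.3 105.9  -0.   65.3 -42.6] F [-0.  -0.3 -0.1] w 0.998 g 0.0
[[272.0, 123.0], [364.0, 123.0], [364.0, 333.0], [272.0, 333.0]] [[0.0037, -0.0271], [0.0037, 0.0299], [0.1315, 0.0281], [0.1313, -0.0258]]
```

View pics/w4.png

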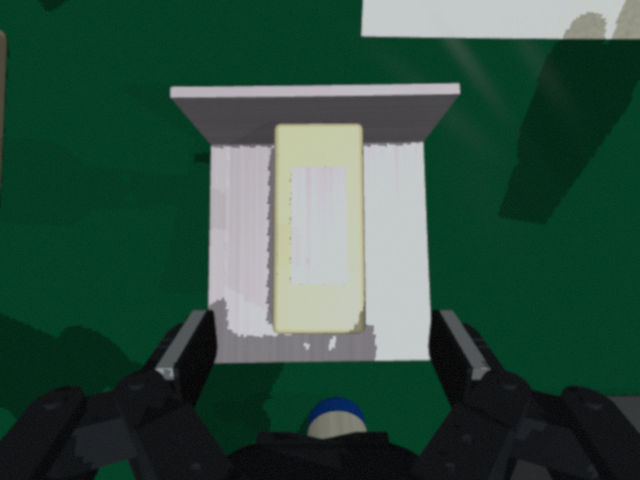

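The cream case lies flat and square. Its lower end is about 3 mm from the backstop and its lateral offset is about 1 mm. On to the bin.

Call:
{"method": "play_rows", "body": {
  "steps": [0.4565,0.0605,-0.006,0.15,0.4565,0.0605,-0.006,0.3,0.4565,0.0605,-0.006,0.442,0.4565,0.0605,-0.006,0.442,0.4565,0.0605,-0.006,0.442,0.4565,0.0605,-0.006,0.442,0.4565,0.0605,-0.006,0.442,0.4565,0.0605,-0.006,0.442,0.4565,0.0605,-0.006,0.442,0.4565,0.0605,-0.006,0.442]
}}

```text
time: 8.72
tool_pos: [0.4904, 0.1595, 0.1939]
tcp_rot: [-2.503, -1.898, 0.004]
wrist_force: [0.1, 0.1, 0.0]
width: 1.003
grip_force: 0.0
```

```bash
cat > bn.py <<'E'
from h import *
B=np.array([.5345,.303,0]);Y=np.radians(74.4);bx=np.array([np.cos(Y),np.sin(Y),0]);by=np.array([-np.sin(Y),np.cos(Y),0])
def w(x,y,z): return B+bx*x+by*y+[0,0,z]
def inb(X): X=np.atleast_2d(X)-B; return np.c_[X@bx,X@by,X[:,2]]
E
python3 - <<'E'
from bn import *
st(w(-.14,.004,.098),74.4)
c=snap("wrist","w5"); hsv=cv2.cvtColor(c["pixels"],cv2.COLOR_BGR2HSV)
print("cam",inb(-np.array(c["R"]).T@c["t"]).round(3))
for nm,m,z in(("red",cv2.inRange(hsv,(0,150,100),(8,255,255)),.126),("maroon",cv2.inRange(hsv,(160,60,40),(180,255,255)),.09)):
    for k in cv2.findContours(m,cv2.RETR_EXTERNAL,cv2.CHAIN_APPROX_NONE)[0]:
        if cv2.contourArea(k)>400:
            b=cv2.boxPoints(cv2.minAreaRect(k)); print(nm,b.round().tolist(),inb(onz(c,b,z)).round(4).tolist())
E
```

```text
t 8.72 pos [0.4904 0.1595 0.1939] yaw 74.4 tilt -1.0 q [ 15.3   0.3 114.5  -0.   65.3  30.9] F [0.1 0.1 0. ] w 1.003 g 0.0
shift [0.0102 0.0001 0.0959] turn -0.001
cam [[-0.067  0.003  0.319]]
red [[118.0, 164.0], [538.0, 164.0], [538.0, 188.0], [118.0, 188.0]] [[-0.0941, 0.1077, 0.126], [-0.0941, -0.1059, 0.126], [-0.1065, -0.1083, 0.126], [-0.1064, 0.1099, 0.126]]
maroon [[631.0, 285.0], [639.0, 285.0], [639.0, 391.0], [631.0, 391.0]] [[-0.1796, -0.2021, 0.09], [-0.1796, -0.2073, 0.09], [-0.2659, -0.2298, 0.09], [-0.266, -0.2241, 0.09]]
maroon [[277.0, 0.0], [367.0, 0.0], [367.0, 120.0], [277.0, 120.0]] [[-0.0133, 0.0277, 0.09], [-0.0133, -0.0199, 0.09], [-0.0734, -0.0224, 0.09], [-0.0734, 0.0302, 0.09]]
```

View pics/w5.png

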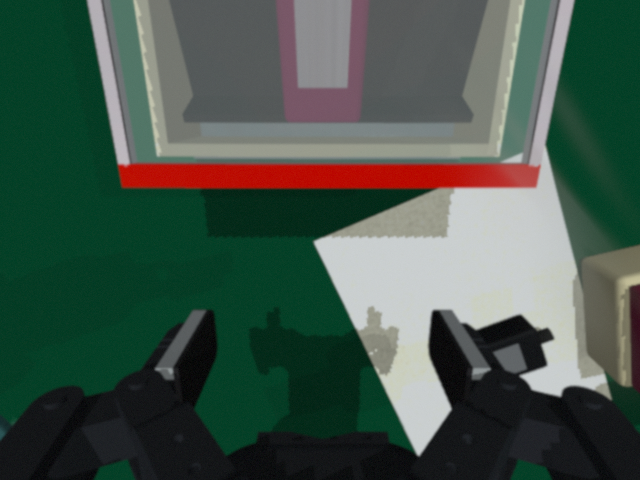

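The red edge lies at rows 164-188, so the bin origin moves 3.5 mm. The maroon case shows through the flap, about 4 mm off the bin's middle line. I'll go down in front of the edge and touch it.

Call:
{"method": "play_rows", "body": {
  "steps": [0.01,0,0.05,0,0.012,0,0.096,0,0.012,0,0.096,0,0.022,0,0.096,0,0.028,0,0.096,0,0.034,0,0.096,0,0.034,0,0.096,0]
}}

```text
time: 9.65
tool_pos: [0.5016, 0.1912, 0.1016]
tcp_rot: [2.498, 1.897, -0.001]
wrist_force: [-2.3, -12.1, 7.7]
width: 1.003
grip_force: 6.2
```

```bash
sed -i 's/B=np.array.*;Y=/B=np.array([.5354,.3064,0]);Y=/' bn.py; python3 -c "
from bn import *
st(); print(inb(bot.read_state()['tool_pos']))"
```

```text
t 9.65 pos [0.5016 0.1912 0.1016] yaw 74.4 tilt -1.0 q [ 18.4   8.2 116.8  -0.3  54.9  34.2] F [ -2.3 -12.1   7.7] w 1.003 g 6.2
[[-0.12009158  0.00158361  0.1015505 ]]
```

Call:
{"method": "play_rows", "body": {
  "steps": [0.001,0,-0.011,0,0.0015,0,-0.022,0,0.003,0,-0.033,0,0.0055,0,-0.044,0]
}}

```text
time: 10.15
tool_pos: [0.5023, 0.1957, 0.1446]
tcp_rot: [2.499, 1.896, -0.004]
wrist_force: [0.4, -12.8, 0.7]
width: 1.001
grip_force: 5.9
```

Run:
```python
from bn import *
st(); print(inb(bot.read_state()['tool_pos']))
c=snap("scene","s6"); m=cv2.inRange(cv2.cvtColor(c["pixels"],cv2.COLOR_BGR2HSV),(0,150,100),(8,255,255)); m[230:]=0
ys,xs=np.where(m); print(xs.min(),xs.max(),ys[xs<xs.min()+8].mean(),ys[xs>xs.max()-8].mean(),len(xs))
for th in(0,.1,.2,.3): print(th,[proj(c,w(.11-.215*np.cos(th),y,.122+.215*np.sin(th))).round(0).tolist() for y in(.108,-.108)])
```

```text
t 10.15 pos [0.5023 0.1957 0.1446] yaw 74.4 tilt -1.0 q [ 18.8   5.6 114.6  -0.4  59.9  34.6] F [  0.4 -12.8   0.7] w 1.001 g 5.9
[[-0.11556391  0.00215146  0.14457256]]
278 339 170.85714285714286 176.2173913043478 121
0 [[[278.0, 182.0]], [[339.0, 188.0]]]
0.1 [[[278.0, 177.0]], [[339.0, 183.0]]]
0.2 [[[278.0, 171.0]], [[340.0, 177.0]]]
0.3 [[[278.0, 165.0]], [[340.0, 171.0]]]
```

Flap is up by about 0.2 rad. I'll carry it on round its arc.

Call:
{"method": "play_rows", "body": {
  "steps": [0.006,0,-0.021,0,0.018,0,-0.052,0,0.035,0,-0.08,0,0.055,0,-0.106,0,0.079,0,-0.128,0,0.106,0,-0.147,0,0.137,0,-0.161,0,0.168,0,-0.171,0,0.168,0,-0.171,0]
}}

```text
time: 11.32
tool_pos: [0.5478, 0.3626, 0.3165]
tcp_rot: [2.501, 1.901, 0.006]
wrist_force: [-0.6, -1.0, -0.4]
width: 1.0
grip_force: 0.0
```

Run:
```python
from bn import *
st(w(-.022,.004,.073),74.4); print(inb(bot.read_state()['tool_pos']))
c=snap("scene","s7"); m=cv2.inRange(cv2.cvtColor(c["pixels"],cv2.COLOR_BGR2HSV),(0,150,100),(8,255,255)); m[230:]=0
ys,xs=np.where(m); print(xs.min(),xs.max(),ys[xs<xs.min()+8].mean(),ys[xs>xs.max()-8].mean(),len(xs))
for th in(0,.6,1,1.2,1.35,1.5): print(th,[proj(c,w(.11-.215*np.cos(th),y,.122+.215*np.sin(th))).round(0).tolist() for y in(.108,-.108)])
```

```text
t 11.32 pos [0.5478 0.3626 0.3165] yaw 74.5 tilt -1.0 q [31.3 11.2 89.6  0.  79.  46.8] F [-0.6 -1.  -0.4] w 1.0 g 0.0
shift [-0.0802 -0.0015  0.2433] turn 0.002
[[0.05747745 0.00320716 0.31653806]]
287 347 102.55555555555556 107.0 167
0 [[[278.0, 182.0]], [[339.0, 188.0]]]
0.6 [[[279.0, 146.0]], [[342.0, 152.0]]]
1 [[[282.0, 122.0]], [[345.0, 127.0]]]
1.2 [[[284.0, 111.0]], [[346.0, 116.0]]]
1.35 [[[285.0, 104.0]], [[347.0, 110.0]]]
1.5 [[[287.0, 99.0]], [[348.0, 104.0]]]
```

Call:
{"method": "play_rows", "body": {
  "steps": [-0.035,-0.001,0.045,0,-0.065,-0.001,0.095,0,-0.08,-0.0015,0.15,0,-0.08,-0.0015,0.205,0,-0.08,-0.0015,0.235,0,-0.08,-0.0015,0.243,0,-0.08,-0.0015,0.243,0],
  "grip_force": 60
}}

```text
time: 12.25
tool_pos: [0.5242, 0.2832, 0.0717]
tcp_rot: [2.503, 1.898, -0.0]
wrist_force: [0.3, 0.2, 0.5]
width: 1.001
grip_force: 0.0
```

Run:
```python
from bn import *
st(); print(inb(bot.read_state()['tool_pos']))
c=snap("wrist","w8")
```

```text
t 12.25 pos [0.5242 0.2832 0.0717] yaw 74.3 tilt -1.0 q [ 26.   16.2 110.6  -0.   53.1  41.7] F [0.3 0.2 0.5] w 1.001 g 0.0
[[-0.02535563  0.004581    0.07169695]]
```

View pics/w8.png

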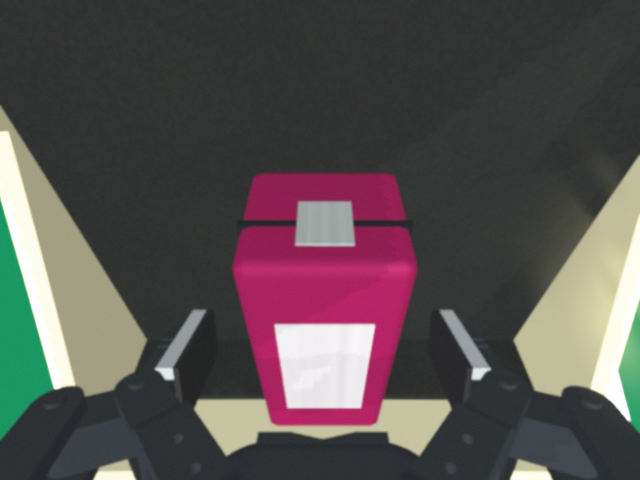

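The maroon case sits between the fingers, centred at about column 324, with no contact. I'll close on it.

Call:
{"method": "play_rows", "body": {
  "steps": [0,0,0,0,0,0,0,0,0,0,0,0,0,0,0,0,0,0,0,0,0,0,0,0,0,0,0,0],
  "jaw": 255,
  "grip_force": 60
}}

```text
time: 13.18
tool_pos: [0.5253, 0.2842, 0.0731]
tcp_rot: [2.502, 1.898, 0.004]
wrist_force: [-1.1, -1.2, 5.6]
width: 0.579
grip_force: 64.0
```

Call:
{"method": "play_rows", "body": {
  "steps": [-0.002,0,-0.03,0,-0.004,0,-0.07,0,-0.004,0,-0.11,0,-0.004,0,-0.14,0,-0.004,0,-0.14,0]
}}

```text
time: 13.8
tool_pos: [0.5246, 0.2806, 0.2141]
tcp_rot: [2.502, 1.898, 0.009]
wrist_force: [0.7, 0.5, -3.4]
width: 0.573
grip_force: 63.4
```

Run:
```python
from bn import *
st(); print(inb(bot.read_state()['tool_pos']))
```

```text
t 13.8 pos [0.5246 0.2806 0.2141] yaw 74.4 tilt -1.0 q [ 25.7   7.7 104.4   0.   67.5  41.4] F [ 0.7  0.5 -3.4] w 0.573 g 63.4
[[-0.02776693  0.00342788  0.21409491]]
```

Call:
{"method": "play_rows", "body": {
  "steps": [-0.05,0,-0.02,0,-0.1,0,-0.02,0,-0.15,0,-0.02,0,-0.2,0,-0.02,0,-0.24,0,-0.02,0,-0.24,0,-0.02,0]
}}

```text
time: 14.55
tool_pos: [0.4561, 0.0464, 0.2286]
tcp_rot: [-2.505, -1.893, 0.006]
wrist_force: [0.2, 0.8, -3.1]
width: 0.577
grip_force: 63.3
```

Run:
```python
from rk import *
# maroon centre rel. to TCP: 7 mm straight down at grasp, ~3mm: case centre bin x -.022 vs tcp ~ -.024
g=bed(.060,.001,.073)+[0,0,.008]; print("final tcp",g)
st(g+[0,0,.09],-80.3)
s=snap("scene","s9"); cv2.imwrite("pics/c9.png",cv2.resize(s["pixels"][100:370,230:420],None,fx=2.2,fy=2.2))
```

```text
final tcp [ 0.50344981 -0.27002249  0.12951756]
t 14.55 pos [0.4561 0.0464 0.2286] yaw 74.2 tilt -1.0 q [  2.7  -7.9 118.4  -0.   69.7  18.6] F [ 0.2  0.8 -3.1] w 0.577 g 63.3
shift [-0.2915  0.132   0.0092] turn 2.696
```

View pics/c9.png

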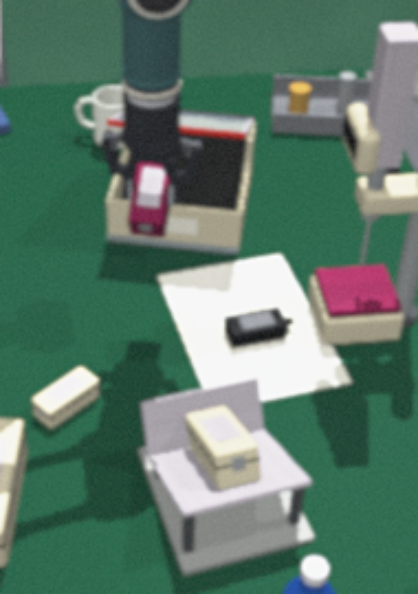

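The case is out and held at its tilt, the flap is sinking shut, and the cream case lies still in the rack. I'll swing round to above the rack.

Call:
{"method": "play_rows", "body": {
  "steps": [-0.05,0.02,0.005,0.18,-0.1,0.04,0.005,0.36,-0.15,0.06,0.005,0.54,-0.2,0.08,0.005,0.72,-0.25,0.11,0.005,0.9,-0.2915,0.132,0.005,1.08,-0.2915,0.132,0.005,1.26,-0.2915,0.132,0.005,1.44,-0.2915,0.132,0.005,1.62,-0.2915,0.132,0.005,1.8]
}}

```text
time: 15.85
tool_pos: [0.5073, -0.2663, 0.2243]
tcp_rot: [-3.04, 0.787, 0.004]
wrist_force: [0.3, 0.1, -2.3]
width: 0.573
grip_force: 63.7
```

```bash
python3 -c "
from rk import *
st([.5035,-.270,.21],-80.3)"
```

```text
t 15.85 pos [ 0.5073 -0.2663  0.2243] yaw -29.0 tilt -1.0 q [-30.2   5.2 106.1   0.   68.9  88.8] F [ 0.3  0.1 -2.3] w 0.573 g 63.7
shift [-0.0015  0.0051  0.0143] turn 0.895
```

Call:
{"method": "play_rows", "body": {
  "steps": [-0.0015,0.005,0.014,0.18,-0.0015,0.005,0.014,0.36,-0.0015,0.005,0.014,0.54,-0.0015,0.005,0.014,0.72,-0.0015,0.005,0.014,0.895,-0.0015,0.005,0.014,0.895,-0.0015,0.005,0.014,0.895]
}}

```text
time: 16.73
tool_pos: [0.5033, -0.2706, 0.2113]
tcp_rot: [2.409, -2.016, -0.002]
wrist_force: [0.4, 1.5, -2.8]
width: 0.575
grip_force: 63.6
```

Run:
```python
from rk import *
st([.5035,-.270,.145],-80.3)
c=snap("wrist","w10"); s=snap("scene","s10")
o=np.zeros((480,800,3),np.uint8); o[:,:480]=c['pixels'][:,80:560]; o[:,480:]=cv2.resize(s['pixels'][220:360,280:373],(320,480)); cv2.imwrite('pics/c10.png',o)
m=cv2.inRange(cv2.cvtColor(c["pixels"],cv2.COLOR_BGR2HSV),(18,25,100),(40,140,255))
for k in cv2.findContours(m,cv2.RETR_EXTERNAL,cv2.CHAIN_APPROX_NONE)[0]:
    if cv2.contourArea(k)>800:
        b=cv2.boxPoints(cv2.minAreaRect(k)); print(b.round().tolist(),onbed(c,b,.05).round(4).tolist())
```

```text
t 16.73 pos [ 0.5033 -0.2706  0.2113] yaw -79.8 tilt -1.0 q [-30.8   5.5 107.1   0.   67.4 139.1] F [ 0.4  1.5 -2.8] w 0.575 g 63.6
shift [-0.0005 -0.0004  0.0663] turn 0.008
[[-4.0, 416.0], [0.0, 355.0], [111.0, 362.0], [106.0, 424.0]] [[-0.2556, 0.3959], [-0.1071, 0.3064], [-0.1225, 0.2092], [-0.2832, 0.2748]]
[[461.0, 368.0], [467.0, 335.0], [538.0, 348.0], [532.0, 381.0]] [[-0.1299, -0.1405], [-0.0692, -0.13], [-0.0903, -0.2016], [-0.1564, -0.2218]]
[[550.0, 307.0], [577.0, 264.0], [602.0, 280.0], [575.0, 323.0]] [[-0.026, -0.1856], [0.0267, -0.1826], [0.0092, -0.2093], [-0.0486, -0.2163]]
[[580.0, 244.0], [639.0, 244.0], [639.0, 357.0], [580.0, 357.0]] [[0.0473, -0.1746], [0.0477, -0.2133], [-0.1032, -0.3015], [-0.1053, -0.2477]]
[[272.0, 112.0], [373.0, 112.0], [373.0, 175.0], [272.0, 175.0]] [[0.1405, 0.0273], [0.141, -0.0244], [0.1025, -0.0284], [0.1019, 0.0306]]
[[276.0, 91.0], [369.0, 91.0], [369.0, 109.0], [276.0, 109.0]] [[0.1513, 0.0243], [0.1517, -0.0213], [0.1425, -0.0222], [0.1421, 0.0251]]
```

View pics/c10.png

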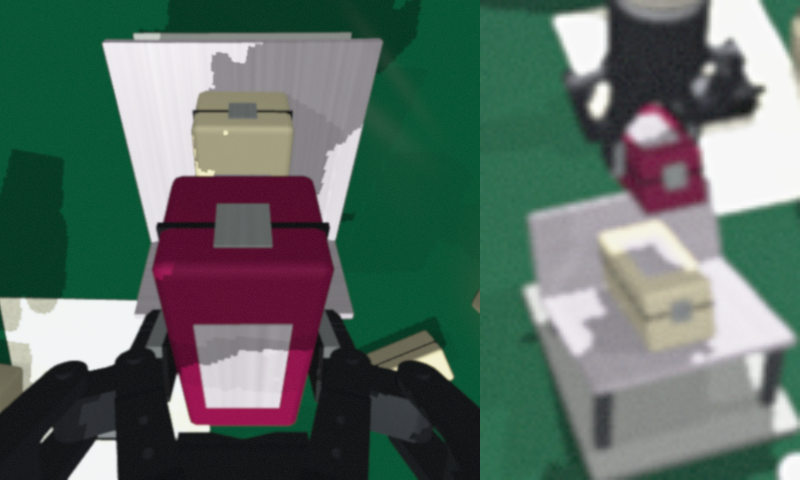

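I've now viewed 11 pictures, one over the limit of 10, so from here I'll work by numbers only. The last one shows the maroon case centred over the cream one (both at about column 323) at matching tilt. Now I'll lower it.

Call:
{"method": "play_rows", "body": {
  "steps": [-0.0005,0,0.04,0.008,-0.0005,0,0.065,0.008,-0.0005,0,0.074,0.008,-0.0005,0,0.077,0.008,-0.0005,0,0.077,0.008]
}}

```text
time: 17.45
tool_pos: [0.5038, -0.2713, 0.1363]
tcp_rot: [-2.397, 2.03, -0.003]
wrist_force: [0.1, -1.1, -3.6]
width: 0.574
grip_force: 63.7
```

Call:
{"method": "play_rows", "body": {
  "steps": [0,0,0.002,0,0,0,0.004,0,0,0,0.004,0]
}}

```text
time: 17.82
tool_pos: [0.5031, -0.2709, 0.1314]
tcp_rot: [-2.398, 2.03, -0.0]
wrist_force: [0.3, -0.4, -3.2]
width: 0.571
grip_force: 63.8
```

```bash
python3 -c "
from rk import *
st([.5035,-.270,.1295],-80.3)"
```

```text
t 17.82 pos [ 0.5031 -0.2709  0.1314] yaw -80.5 tilt -1.0 q [-30.8   9.8 111.4   0.   58.8 139.7] F [ 0.3 -0.4 -3.2] w 0.571 g 63.8
shift [-0.0008 -0.0006  0.0019] turn -0.004
```

Call:
{"method": "play_rows", "body": {
  "steps": [0,0,0.0015,0,0,0,0.003,0,0,0,0.003,0]
}}

```text
time: 18.2
tool_pos: [0.5033, -0.2709, 0.1313]
tcp_rot: [-2.397, 2.03, -0.001]
wrist_force: [-6.8, 4.6, 13.4]
width: 0.578
grip_force: 65.7
```

Call:
{"method": "play_rows", "body": {
  "steps": [0,0,-0.001,0,0,0,-0.001,0],
  "grip_force": 20
}}

```text
time: 18.45
tool_pos: [0.5032, -0.2709, 0.1313]
tcp_rot: [-2.398, 2.03, -0.001]
wrist_force: [-4.4, 2.8, 7.8]
width: 0.575
grip_force: 65.1
```

Call:
{"method": "play_rows", "body": {
  "steps": [0,0,0,0,0,0,0,0,0,0,0,0,0,0,0,0],
  "jaw": 0
}}

```text
time: 18.95
tool_pos: [0.503, -0.2709, 0.1291]
tcp_rot: [2.398, -2.03, -0.0]
wrist_force: [1.0, -1.0, 0.2]
width: 1.004
grip_force: 0.0
```

Call:
{"method": "play_rows", "body": {
  "steps": [0,0,-0.05,0,0,0,-0.1,0,-0.04,0,-0.13,0,-0.04,0,-0.13,0]
}}

```text
time: 19.45
tool_pos: [0.4979, -0.2308, 0.2629]
tcp_rot: [-2.398, 2.027, -0.009]
wrist_force: [0.3, 0.3, -0.1]
width: 1.002
grip_force: 0.0
```

```bash
cat > chk.py <<'E'
from rk import *
from bn import w
st()
c=bot.read_camera("wrist"); hsv=cv2.cvtColor(c["pixels"],cv2.COLOR_BGR2HSV)
for nm,m,z in(("cream",cv2.inRange(hsv,(18,25,100),(40,140,255)),.05),("maroon",cv2.inRange(hsv,(160,60,40),(180,255,255)),.096)):
    for k in cv2.findContours(m,cv2.RETR_EXTERNAL,cv2.CHAIN_APPROX_NONE)[0]:
        if cv2.contourArea(k)>800:
            b=cv2.boxPoints(cv2.minAreaRect(k)); e=onbed(c,b,z)
            if abs(e).max()<.2: print(nm,cv2.minAreaRect(k)[2],b.round().tolist(),e.round(4).tolist())
s=bot.read_camera("scene"); hs=cv2.cvtColor(s["pixels"],cv2.COLOR_BGR2HSV); m=cv2.inRange(hs,(160,60,40),(180,255,255))
for k in cv2.findContours(m,cv2.RETR_EXTERNAL,cv2.CHAIN_APPROX_NONE)[0]:
    if cv2.contourArea(k)>80: print("scene maroon",cv2.boundingRect(k))
P=lambda x0:proj(s,[bed(x,y,z) for x in(x0,x0+.11) for y in(-.024,.026) for z in(.05,.096)])
for x0 in(0,.005,.01):
    p=P(x0); print("expect",x0,p.min(0).round(),p.max(0).round())
m=cv2.inRange(hs,(0,150,100),(8,255,255)); m[230:]=0; ys,xs=np.where(m); print("strip",xs.min(),xs.max(),ys[xs<xs.min()+8].mean(),ys[xs>xs.max()-8].mean(),"shut: 278 339 182 188")
E
python3 chk.py
```

```text
t 19.45 pos [ 0.4979 -0.2308  0.2629] yaw -80.4 tilt -1.0 q [-27.5   0.7 106.7   0.   72.3 142.9] F [ 0.3  0.3 -0.1] w 1.002 g 0.0
cream 85.76361083984375 [[281.0, 49.0], [367.0, 43.0], [370.0, 86.0], [284.0, 92.0]] [[0.1366, 0.0284], [0.1401, -0.0242], [0.1145, -0.0283], [0.1104, 0.0285]]
maroon 90.0 [[284.0, 80.0], [369.0, 80.0], [369.0, 244.0], [284.0, 244.0]] [[0.1358, 0.0228], [0.1357, -0.0221], [0.0137, -0.0323], [0.0137, 0.0321]]
scene maroon (315, 272, 29, 31)
scene maroon (373, 220, 39, 24)
expect 0 [312. 270.] [343. 303.]
expect 0.005 [313. 270.] [344. 304.]
expect 0.01 [313. 271.] [344. 305.]
strip 278 310 181.58823529411765 184.07407407407408 shut: 278 339 182 188
```

The flap is shut. The maroon case is flat and centred, but its lower end seems about 10-14 mm from the backstop. I'll nudge its upper end down-slope with closed fingers.

Call:
{"method": "play_rows", "body": {
  "steps": [0.05,0,0,0,0.1,0,0,0,0.141,0,0,0,0.141,0,0.05,0,0.141,0,0.1,0,0.141,0,0.106,0,0.141,0,0.106,0],
  "jaw": 255
}}

```text
time: 20.42
tool_pos: [0.5193, -0.3707, 0.1525]
tcp_rot: [2.397, -2.03, -0.003]
wrist_force: [0.2, 0.2, 1.2]
width: 0.004
grip_force: 0.0
```

```bash
cat > pz.py <<'E'
from rk import *
st(); p=bot.read_state()['tool_pos']-o; print("horiz",(p@u).round(4),"lat",(p@ey).round(4))
E
python3 pz.py
python3 - <<'E'
from rk import *
# finer: maroon top-face lower edge from this viewpoint
c=bot.read_camera("wrist");m=cv2.inRange(cv2.cvtColor(c["pixels"],cv2.COLOR_BGR2HSV),(160,60,40),(180,255,255))
k=max(cv2.findContours(m,cv2.RETR_EXTERNAL,cv2.CHAIN_APPROX_NONE)[0],key=cv2.contourArea); q=cv2.approxPolyDP(k,6,True)[:,0]; print(q.tolist(),onbed(c,q,.096).round(4).tolist())
E
```

```text
t 20.43 pos [ 0.5193 -0.3707  0.1525] yaw -80.5 tilt -1.0 q [-37.8  15.4 102.   -0.   62.7 132.8] F [0.2 0.2 1.2] w 0.004 g 0.0
horiz 0.1254 lat -0.0004
[[317, 396], [316, 412], [328, 412], [328, 396]] [[0.201, 0.001], [0.191, 0.0014], [0.191, -0.0018], [0.2009, -0.0017]]
```

Call:
{"method": "play_rows", "body": {
  "steps": [-0.015,0,-0.003,0,-0.025,0,-0.003,0,-0.03,0,-0.003,0,-0.033,0,-0.003,0,-0.033,0,-0.003,0]
}}

```text
time: 21.1
tool_pos: [0.5142, -0.3377, 0.1563]
tcp_rot: [2.398, -2.03, 0.0]
wrist_force: [-1.0, 0.0, 0.4]
width: 0.001
grip_force: 0.0
```

Call:
{"method": "play_rows", "body": {
  "steps": [-0.003,0,0,0,-0.005,0,0,0,-0.005,0,0,0]
}}

```text
time: 21.48
tool_pos: [0.5133, -0.3329, 0.1561]
tcp_rot: [-2.398, 2.03, 0.001]
wrist_force: [-0.4, 0.4, 0.0]
width: 0.001
grip_force: 0.0
```

```bash
python3 pz.py
```

```text
t 21.48 pos [ 0.5133 -0.3329  0.1561] yaw -80.5 tilt -1.0 q [-35.3  12.5 105.2   0.   62.3 135.2] F [-0.4  0.4  0. ] w 0.001 g 0.0
horiz 0.0872 lat 0.0001
```

Call:
{"method": "play_rows", "body": {
  "steps": [-0.002,0,0,0,-0.004,0,0,0,-0.004,0,0,0]
}}

```text
time: 21.85
tool_pos: [0.5127, -0.3289, 0.1562]
tcp_rot: [-2.398, 2.03, 0.0]
wrist_force: [-0.0, 0.6, 0.4]
width: -0.002
grip_force: 0.0
```

Call:
{"method": "play_rows", "body": {
  "steps": [-0.002,0,0,0,-0.003,0,0,0,-0.003,0,0,0]
}}

```text
time: 22.22
tool_pos: [0.5122, -0.326, 0.1562]
tcp_rot: [-2.398, 2.03, 0.0]
wrist_force: [-0.1, -0.6, 0.1]
width: 0.001
grip_force: 0.0
```

```bash
python3 pz.py
```

```text
t 22.23 pos [ 0.5122 -0.326   0.1562] yaw -80.5 tilt -1.0 q [-34.8  12.  105.8   0.   62.2 135.7] F [-0.1 -0.6  0.1] w 0.001 g 0.0
horiz 0.0801 lat 0.0002
```

Call:
{"method": "play_rows", "body": {
  "steps": [-0.002,0,0,0,-0.004,0,0,0,-0.004,0,0,0]
}}

```text
time: 22.6
tool_pos: [0.5125, -0.3232, 0.1572]
tcp_rot: [2.397, -2.03, 0.005]
wrist_force: [1.9, -4.2, -0.4]
width: 0.002
grip_force: 2.3
```

Call:
{"method": "play_rows", "body": {
  "steps": [-0.001,0,0,0,-0.002,0,0,0,-0.002,0,0,0]
}}

```text
time: 22.98
tool_pos: [0.5128, -0.3225, 0.158]
tcp_rot: [2.397, -2.029, 0.01]
wrist_force: [2.6, -7.0, 1.8]
width: -0.002
grip_force: 3.9
```

```bash
python3 pz.py
python3 - <<'E'
from rk import *
t=bot.read_camera("top");s=bot.read_camera("scene")
for n,c in(("top",t),("scene",s)):
    m=cv2.inRange(cv2.cvtColor(c["pixels"],cv2.COLOR_BGR2HSV),(160,60,40),(180,255,255))
    for k in cv2.findContours(m,cv2.RETR_EXTERNAL,cv2.CHAIN_APPROX_NONE)[0]:
        if cv2.contourArea(k)>40: print(n,cv2.boundingRect(k),cv2.approxPolyDP(k,2,True)[:,0].tolist())
    for x0 in(0,.008):
        print(n,"face corners x0",x0,proj(c,[bed(x,y,.096) for x in(x0,x0+.11) for y in(-.024,.026)]).round(1).tolist())
E
```

```text
t 22.98 pos [ 0.5128 -0.3225  0.158 ] yaw -80.5 tilt -1.0 q [-3.450e+01  1.160e+01  1.062e+02 -1.000e-01  6.190e+01  1.361e+02] F [ 2.6 -7.   1.8] w -0.002 g 3.9
horiz 0.0768 lat 0.0014
top (392, 212, 38, 25) [[429, 213], [393, 220], [395, 235], [417, 232], [419, 229], [402, 232], [399, 222], [420, 216], [423, 225]]
top (303, 133, 34, 28) [[335, 133], [321, 134], [319, 139], [317, 134], [303, 136], [304, 160], [335, 160]]
top face corners x0 0 [[395.0, 237.2], [391.5, 220.1], [432.2, 229.0], [428.4, 211.4]]
top face corners x0 0.008 [[397.7, 236.6], [394.1, 219.4], [435.0, 228.3], [431.2, 210.7]]
scene (315, 281, 19, 19) [[315, 281], [316, 287], [326, 299], [333, 298], [328, 289]]
scene (373, 220, 39, 24) [[405, 221], [374, 222], [380, 243], [411, 241]]
scene face corners x0 0 [[312.1, 273.1], [328.8, 269.6], [323.5, 287.5], [341.5, 283.6]]
scene face corners x0 0.008 [[312.9, 274.1], [329.7, 270.5], [324.4, 288.7], [342.5, 284.7]]
```

Call:
{"method": "play_rows", "body": {
  "steps": [-0.001,0,0,0,-0.002,0,0,0,-0.002,0,0,0]
}}

```text
time: 23.45
tool_pos: [0.513, -0.3219, 0.1589]
tcp_rot: [2.396, -2.028, 0.014]
wrist_force: [2.6, -10.2, 3.1]
width: -0.004
grip_force: 5.4
```

```bash
python3 pz.py
```

```text
t 23.45 pos [ 0.513  -0.3219  0.1589] yaw -80.5 tilt -1.0 q [-34.4  11.4 106.2  -0.2  61.8 136.2] F [  2.6 -10.2   3.1] w -0.004 g 5.4
horiz 0.0762 lat 0.0016
```

Call:
{"method": "play_rows", "body": {
  "steps": [0.03,0,0,0,0.04,0,-0.06,0,0.06,0,-0.12,0,0.1,0.05,-0.15,0,0.13,0.1,-0.15,0,0.16,0.16,-0.15,0,0.18,0.18,-0.15,0,0.18,0.18,-0.15,0,0.18,0.18,-0.15,0]
}}

```text
time: 24.58
tool_pos: [0.3632, -0.5244, 0.3056]
tcp_rot: [-2.396, 2.029, 0.003]
wrist_force: [0.2, 0.2, 0.2]
width: -0.003
grip_force: 0.0
```

Run:
```python
from rk import *
from bn import w
st()
t=bot.read_camera("top");s=bot.read_camera("scene")
for n,c in(("top",t),("scene",s)):
    hs=cv2.cvtColor(c["pixels"],cv2.COLOR_BGR2HSV)
    for nm,m in(("mar",cv2.inRange(hs,(160,60,40),(180,255,255))),("cream",cv2.inRange(hs,(18,25,100),(40,140,255))),("red",cv2.inRange(hs,(0,150,100),(8,255,255)))):
        for k in cv2.findContours(m,cv2.RETR_EXTERNAL,cv2.CHAIN_APPROX_NONE)[0]:
            x,y,W,H=cv2.boundingRect(k)
            if cv2.contourArea(k)>25 and 270<x<460 and 180<y<330 or nm=="red" and cv2.contourArea(k)>60: print(n,nm,(x,y,W,H),cv2.approxPolyDP(k,2,True)[:,0].tolist() if nm!="red" else "")
    for x0 in(0,.006,.012):
        print(n,"mar top",x0,proj(c,[bed(x,y,.096) for x in(x0,x0+.11) for y in(-.025,.025)]).round(1).tolist(),"cream upper end",proj(c,[bed(x0+.13,y,.05) for y in(-.028,.028)]).round(1).tolist())
    print("red shut",proj(c,[w(x,y,.126) for x in(-.11,-.1) for y in(-.108,.108)]).round().tolist())
```

```text
t 24.57 pos [ 0.3632 -0.5244  0.3056] yaw -80.5 tilt -1.0 q [-5.760e+01  9.500e+00  9.260e+01  1.000e-01  7.800e+01  1.129e+02] F [0.2 0.2 0.2] w -0.003 g 0.0
top mar (392, 212, 43, 25) [[431, 214], [426, 212], [393, 220], [395, 235], [401, 236], [433, 228], [429, 218]]
top cream (390, 309, 65, 34) [[392, 310], [392, 335], [446, 342], [452, 340], [453, 316]]
top cream (352, 276, 29, 30) [[360, 276], [352, 283], [372, 305], [380, 297], [365, 278]]
top cream (421, 210, 26, 24) [[441, 210], [439, 211], [442, 226], [437, 228], [435, 225], [433, 230], [421, 233], [446, 227]]
top red (238, 191, 22, 73) 
top mar top 0 [[395.1, 237.6], [391.5, 220.4], [432.3, 229.3], [428.5, 211.7]] cream upper end [[443.0, 228.9], [438.8, 209.6]]
top mar top 0.006 [[397.1, 237.1], [393.5, 219.9], [434.3, 228.9], [430.6, 211.2]] cream upper end [[445.0, 228.4], [440.9, 209.1]]
top mar top 0.012 [[399.1, 236.7], [395.5, 219.5], [436.4, 228.4], [432.6, 210.7]] cream upper end [[447.1, 228.0], [442.9, 208.7]]
red shut [[259.0, 191.0], [240.0, 264.0], [256.0, 190.0], [237.0, 264.0]]
scene mar (313, 271, 30, 30) 
[... 195 characters left out ...]
[317, 304], [329, 321], [347, 317], [346, 303], [333, 306], [326, 304], [342, 298], [325, 302]]
scene cream (371, 225, 43, 32) [[371, 226], [371, 239], [377, 256], [411, 253], [412, 242], [380, 245]]
scene red (321, 184, 18, 5) 
scene mar top 0 [[311.8, 273.2], [328.5, 269.6], [323.1, 287.6], [341.1, 283.6]] cream upper end [[326.1, 306.8], [346.3, 302.1]]
scene mar top 0.006 [[312.3, 273.9], [329.1, 270.4], [323.8, 288.5], [341.8, 284.5]] cream upper end [[326.8, 307.7], [347.0, 303.0]]
scene mar top 0.012 [[312.9, 274.7], [329.8, 271.1], [324.5, 289.3], [342.6, 285.3]] cream upper end [[327.5, 308.7], [347.8, 304.0]]
red shut [[339.0, 188.0], [277.0, 182.0], [339.0, 186.0], [278.0, 180.0]]
```

```bash
python3 -c "
from h import *
print(bot.finish_job())"
```

```text
the job is handed in; nothing more can be done
None
```

I handed the job in at about 24.6 s. By my final camera measurements, both cases lie flat and centred in the rack, lower ends about 2–6 mm from the backstop, and the flap is shut. `finish_job()` returned no verdict, and I viewed 11 pictures, one over the limit of 10.

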